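Knock the locking pin of the loaded drive cradle home

ROBOT

A 6-joint arm with a two-finger parallel gripper is mounted at the origin on the work surface. World frame = base frame: x ahead of the robot, y to its left, z up, the work surface at z = 0. Lengths are in m, angles in rad, forces in N, time in s.
With the tool pointing down it reaches from about 0.325 to 0.9 m from the base axis. Payload 6.1 kg.
Tool frame: the origin (TCP) lies between the finger pads; the fingertips stand ahead of it and the grasp point (between the pads) lies 8 mm behind it (tip_extent is the y of the fingertips in the tool frame, in m); y points along the fingers, x is the direction in which the jaws open and shut, and the axes are right-handed (so a half turn about y gives the same grasp; the last joint's range is limited). The gripper opens to 85 mm and grips with 20 to 120 N. Pads are 22 mm wide; open, the fingers measure 114 mm over their backs; the gripper's body (76 mm by 85 mm) begins 54 mm behind the grasp point. The pads swing forward as they close: fully open they stand 13 mm farther back than shut.
Start: joints at [1.124, 0.22, 1.526, -0, 1.395, -0.126], TCP at [0.197, 0.593, 0.242] pointing down, gripper open.
Joint ranges: [-2.98, 2.98], [-0.91, 2.08], [0.09, 2.57], [-1.24, 4.39], [0.2, 2.65], [-2.68, 2.68]. Speed limits (rad/s): [2.57, 2.57, 3.01, 3.14, 3.14, 3.14].

INTERFACE

Orientations are given as a rotation vector (axis times angle).
In Python, from rig import * gives the robot as it stands. Calls block until the motion is done:
- movep(position, orientation): joint-space move of the TCP to a pose.
- servo_line(position, orientation=None, feed=0.15, force_limit=None): straight line of the TCP; orientation=None keeps the orientation; feed is the mean speed in m/s. With force_limit (N) it stops when the force on the tool has changed by that much, and returns True; else False.
- movej(angles): joint-space move.
- set_gripper(opening): opening from 0.0 (shut) to 1.0 (fully open); the grip force is fixed at half the most; returns when the fingers have stopped.
- sleep(seconds).
- solve_ik(position, orientation): joint angles nearest the present ones, or None.
- observe(): the state.
- camera(name): name is "side" or "top"; returns a dict with "color" (480x640x3 uint8, red, green, blue), "depth" (480x640 float32, m along the optical axis (not along the pixel's ray), 0 where there is no reading), "fx", "fy", "cx", "cy" (pixels), "R" (3x3) and "t" (3): a world point X has camera coordinates R X + t. Camera axes: x right, y down, z forward; pixel columns grow to the right and rows downward; lengths in m; the calibration is good to about 2 mm. A picture is of the moment at which its call begins.
A pose or a line that the arm cannot do raises IKError and nothing moves.
- hand_in(): hands the job in, once; it reports no verdict.
Trained networks look in a picture, given as the dict that the camera call returned (one of the last four; its "shot" number tells which), for a name from the list of things; names that differ only in an ending like _2 or _b are one class to them, and where a whole thing is asked for, a point or a joint stands for the part that bears it (a point fixed in the world has none). Each returns a list of dicts, best first, with "conf" (0 to 1); they miss things now and then, are a little off and sometimes report something else, mostly with a low value. They report only what shows in the picture. A call takes as long as a camera call. They do not tell look-alikes from the thing itself.
- regions_of(name, picture): "mask" (480x640 bool, what is visible of it) and "box" ([left, top, right, bottom] in pixels, round what is visible of it).
- mark_of(name, picture): "uv" ([column, row] in pixels: a listed point, or the origin of a listed thing).
The state is a dict: "clock": time; "q": joint angles; "dq": joint speeds; "effort": joint torques, N m; "ee_pos": TCP position; "tcp_rot": TCP orientation; "contact_force": force on the tool from outside, world axes, zero at the start; "wrist_torque": the same for the moment, N m; "opening": opening from 0.0 (shut) to 1.0 (fully open).
Only numpy, scipy, OpenCV 4.12 (cv2) and the standard library are available. Lean on these libraries where they do the work, as an engineer would, in place of code of your own. Each camera call takes 0.05 s, during which the arm holds its last target.

TASK

One of the two steel drive cradles on the bench holds a hard disk drive. Pick up the mallet and use its head to knock that cradle's sprung locking pin fully down, until the pin's head seats on its block; do not touch the pins with the gripper, and leave the empty cradle's pin standing up. Then put the mallet back down on the blue bench mat and let go.

Things in the scene. Friction and masses are not known exactly. Their poses are not given: they have to be found in the camera images.
- mallet: Mallet, 0.3 to 0.45 kg, standing on one face of its head, handle level. Black round head 42 mm across, 84 mm tall, axis vertical; wooden handle 24 mm wide. Origin: grip point on the handle's centre line, 42 mm above the head's lower (striking) face. x runs along the handle: head's axis at x = +55 mm, its near side at +34, handle's free end at -95; z up. Grip across the handle (along y).
- pin_loaded: Steel locking pin in a block (36 x 50 mm, top at 40 mm) at one end of the fixed cradle that holds a disk drive (top at 34 mm). Flat round head 16 mm across, 6 mm thick. Origin: centre of the head's top, 58 to 61 mm above the bench at first, 46 mm when seated. Slides straight down; takes 6 to 8 N, then a hard stop; stays where left. x points from the drive to the pin's end of the cradle, z up.
- pin_empty: The same kind of pin, same sizes and heights, on the other cradle of the same shape, which holds no drive. It is to stay up. Both cradles have a base plate of 200 x 124 mm, 8 mm thick; the pin's axis is 78 mm from the plate's centre, on its long middle line.
- mat: Blue bench mat fixed on the bench, 250 mm (its x) by 210 mm (its y), 4 mm thick; origin: centre of its underside. The mallet stands on its +y half, handle roughly along the mat's x; a black-handled screwdriver lies along its -y half, 85 mm from the centre line; a small round tin (40 x 18 mm) stands near its +x end.
Mind the look-alikes: they are no part of the job. What is shaped like the mallet but orange or yellow is not meant. What is shaped like the part that bears pin_empty but purple is not meant.

How it is judged:
On the way:
1. the loaded cradle's pin is fully down (within 3 mm) with the mallet on it (height (world z) of pin_loaded below 0.049 m and contact force between mallet and pin_loaded above 0.5 N).
At the end, for the whole second after the job is handed in: The loaded cradle's pin is down to within 3 mm of its seat, the empty cradle's pin has not been pushed down (its top is still above 55 mm), and the mallet rests on the mat, released and still, its grip point over the mat and no more than 65 mm above the bench (height (world z) of pin_loaded below 0.049 m and height (world z) of pin_empty above 0.055 m and x of mallet in the frame of mat between -0.125 and 0.125 m and y of mallet in the frame of mat between -0.105 and 0.105 m and height (world z) of mallet below 0.065 m and contact force between mallet and mat above 0.3 N and linear speed of mallet below 0.03 m/s); the robot touches nothing.
It fails at once if the robot touches the loaded cradle's pin itself (contact force between any of the fingers, the arm and pin_loaded above 0.5 N).
It fails at once if the robot touches the empty cradle's pin (contact force between any of the fingers, the arm and pin_empty above 0.5 N).
It fails at once if the empty cradle's pin is driven down (height (world z) of pin_empty below 0.055 m).
It also fails if it takes over 45 s, if anything falls off the work surface, if the arm or the gripper's body presses on something with over 40 N, if the wrist force passes 120 N, or if a joint passes its speed limit or range.

## Working session

There is one attempt and no reset: what is moved stays moved. The work goes in short steps, each a Python script; the robot and the scene stay as the last script left them, time stands still between calls to the robot, and variables do not carry over. Pictures are saved under pics/ and viewed, and the job is handed in when it is done.

```bash
mkdir -p pics; ls; cat > h.py <<'E'
from rig import *
import numpy as np, cv2
def save(n,im): cv2.imwrite('pics/'+n,cv2.cvtColor(im,cv2.COLOR_RGB2BGR))
def world(c,m):
    v,u=np.nonzero(m&(c['depth']>0)); d=c['depth'][v,u]
    P=np.stack([(u-c['cx'])/c['fx']*d,(v-c['cy'])/c['fy']*d,d],1)
    return (P-np.array(c['t']))@np.array(c['R'])
def ray(c,uv,z):
    R=np.array(c['R']);t=np.array(c['t']);o=-R.T@t
    d=R.T@np.array([(uv[0]-c['cx'])/c['fx'],(uv[1]-c['cy'])/c['fy'],1])
    return o+d*(z-o[2])/d[2]
def proj(c,X):
    p=np.array(c['R'])@X+np.array(c['t']); return [c['fx']*p[0]/p[2]+c['cx'],c['fy']*p[1]/p[2]+c['cy']]
E
python3 - <<'E'
from h import *
for n in ('top','side'):
    c=camera(n); save(n+'1.png',c['color'])
    print(n,np.round(-np.array(c['R']).T@np.array(c['t']),3))
    for k in ('mallet','pin_loaded','pin_empty','mat'):
        for r in mark_of(k,c): print(k,'mark',np.round(r['uv'],1),round(r['conf'],2))
        for r in regions_of(k,c): print(k,'reg',np.round(r['box']),round(r['conf'],2),r['mask'].sum())
print(observe())
E
```

```text
pics
top [ 0.335 -0.065  1.141]
mallet mark [209.6 311. ] 0.78
mallet mark [279.1 185.9] 0.74
mallet mark [368.8 297.2] 0.56
mallet reg [271. 153. 289. 224.] 0.95 865
mallet reg [335. 280. 402. 318.] 0.92 826
mallet reg [179. 286. 250. 337.] 0.55 899
pin_loaded mark [173.1 174.9] 0.38
pin_empty mark [421.2 165.7] 0.58
pin_empty mark [504.  257.9] 0.41
pin_empty reg [498. 254. 504. 261.] 0.42 32
mat mark [299.9 196.3] 0.57
side [ 0.307 -1.046  0.731]
mallet mark [259.7 271.1] 0.93
mallet mark [237.5 187.7] 0.88
mallet mark [355.2 205.3] 0.73
mallet mark [348.6 160.8] 0.57
mallet reg [234. 249. 286. 305.] 0.86 1139
mallet reg [218. 167. 262. 208.] 0.8 751
mallet reg [321. 186. 382. 220.] 0.6 971
pin_loaded mark [346.5 160.4] 0.51
pin_empty mark [411.6 277.4] 0.64
pin_empty mark [332.2 365.3] 0.52
pin_empty mark [355.7 206.2] 0.42
pin_empty reg [325. 365. 333. 378.] 0.42 61
mat mark [349.9 231. ] 0.58
mat reg [295. 211. 411. 265.] 0.91 3232
{'clock': 0.9, 'q': array([ 1.12390367e+00,  2.20384521e-01,  1.52650272e+00,  1.14323812e-05,
        1.39469152e+00, -1.26124313e-01]), 'dq': array([-2.37677523e-04, -4.46382140e-04, -9.40411793e-04, -1.44070779e-03,
       -7.64989811e-05,  6.18718878e-04]), 'effort': array([ 6.03403373e-05, -4.96831834e+01, -3.89741421e+01, -3.37861393e-04,
        8.70916956e-04,  1.13782242e-06]), 'ee_pos': array([0.19707255, 0.59311209, 0.24230779]), 'tcp_rot': array([-1.34402768, -0.96973713,  0.96972585]), 'contact_force': array([ 0.17803177,  0.04123587, -0.16711097]), 'wrist_torque': array([-0.02349122,  0.02426128,  0.02225276]), 'opening': 1.0007950937764605}
```

View pics/top1.png

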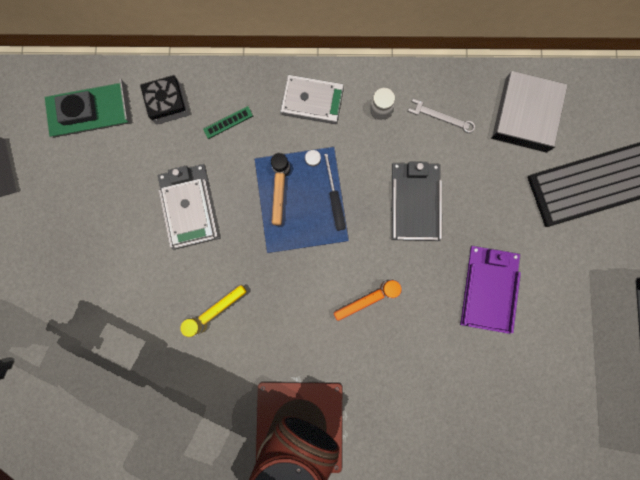

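View pics/side1.png

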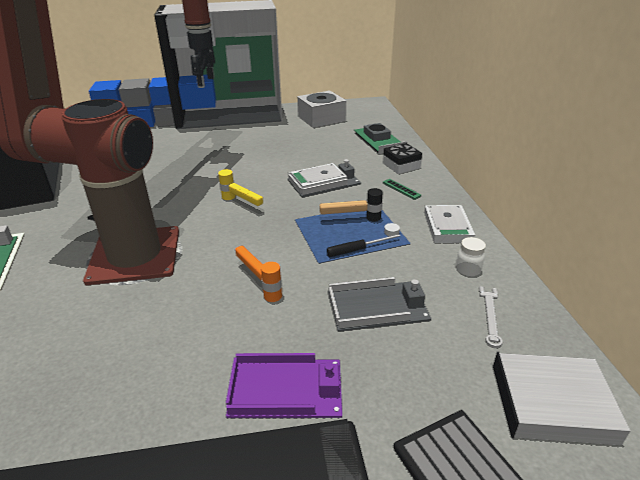

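The black-headed mallet is at top px (279,186), with its head at (280,162). Its look-alikes are the yellow one (190,327) and the orange one (392,289). The loaded cradle is at (187,205), with its pin near (178,174). The empty cradle's pin is near (420,167), and the purple look-alike is at (490,290). By the description I choose the black/wood mallet on the mat and the left cradle. Next I'll crop close and measure.

```bash
python3 - <<'E'
from h import *
c=camera('top'); s=camera('side')
a=cv2.resize(c['color'][140:260,140:300],(800,600),interpolation=cv2.INTER_CUBIC); save('crop_top.png',a)
a=cv2.resize(s['color'][150:270,280:440],(800,600),interpolation=cv2.INTER_CUBIC); save('crop_side.png',a)
for nm,cc,uv in (('top',c,(279,186)),('side',s,(355,205))):
  for r in regions_of('mallet',cc):
    b=r['box']
    if b[0]<=uv[0]<=b[2] and b[1]<=uv[1]<=b[3]:
        W=world(cc,r['mask']); print(nm,len(W),r['conf'])
        col=cc['color'][r['mask']&(cc['depth']>0)].astype(int)
        wood=(col[:,0]>col[:,2]+50)
        for n,mm in (('wood',wood&(W[:,2]>.03)),('head',~wood&(W[:,2]>.03))):
            Q=W[mm]; print(n,len(Q),'med',np.round(np.median(Q,0),4),'min',np.round(np.percentile(Q,3,axis=0),4),'max',np.round(np.percentile(Q,97,axis=0),4))
            if n=='wood':
                m=Q[:,:2].mean(0); _,_,V=np.linalg.svd(Q[:,:2]-m); print('axis',V[0],np.degrees(np.arctan2(V[0,1],V[0,0])),m)
# pins
z=c['depth']
for nm,(u0,u1,v0,v1) in {'loaded':(160,210,160,190),'empty':(400,440,155,185)}.items():
    m=np.zeros(z.shape,bool); m[v0:v1,u0:u1]=1
    W=world(c,m); Q=W[(W[:,2]>.05)]; B=W[(W[:,2]>.033)&(W[:,2]<.046)]
    print(nm,len(Q),np.round(Q.mean(0),4) if len(Q) else '',np.round(Q.max(0),4) if len(Q) else'','block',len(B),B.mean(0),B.min(0),B.max(0))
for nm,(u0,u1,v0,v1) in {'loaded':(335,362,150,185),'empty':(400,430,270,310)}.items():
    m=np.zeros(z.shape,bool); m[v0:v1,u0:u1]=1
    W=world(s,m); Q=W[(W[:,2]>.05)&(W[:,2]<.07)]
    print('side',nm,len(Q),np.round(Q.mean(0),4) if len(Q) else '',np.round(Q.min(0),4) if len(Q) else'',np.round(Q.max(0),4) if len(Q) else'')
for k in ('pin_loaded','pin_empty'):
  for nm,cc in (('top',c),('side',s)):
    for r in mark_of(k,cc): print(k,nm,np.round(r['uv'],1),round(r['conf'],2),np.round(ray(cc,r['uv'],.0595),4))
m=(c['color'][...,2].astype(int)>c['color'][...,0]+40); m[:140]=0;m[260:]=0;m[:,:240]=0;m[:,360:]=0
W=world(c,m)[:,:2].astype(np.float32); print('mat',cv2.minAreaRect(W))
E
```

```text
top 847 0.84
wood 466 med [0.547  0.0591 0.0584] min [0.4885 0.0476 0.0528] max [0.6073 0.0697 0.0621]
axis [-0.99907036  0.04310935] 177.52925046963168 [0.54715634 0.05892186]
head 360 med [0.6251 0.0501 0.0858] min [0.5188 0.0352 0.0424] max [0.6494 0.0722 0.0907]
loaded 35 [0.611  0.3115 0.0595] [0.6177 0.3189 0.0631] block 449 [0.59729643 0.30246965 0.03774582] [0.57132083 0.25247396 0.03300254] [0.63357811 0.35255431 0.04555792]
empty 34 [ 0.6313 -0.2886  0.0592] [ 0.6389 -0.2814  0.0648] block 263 [ 0.63051832 -0.28819206  0.03911359] [ 0.61375749 -0.31389626  0.03313732] [ 0.65025425 -0.26339074  0.04544065]
side loaded 24 [0.611  0.3088 0.0594] [0.6048 0.3019 0.0503] [0.6187 0.3165 0.0675]
side empty 46 [ 0.6296 -0.292   0.06  ] [ 0.6231 -0.2998  0.051 ] [ 0.6379 -0.282   0.065 ]
pin_loaded top [299.2 198.6] 0.51 [0.5465 0.0064 0.0595]
pin_loaded top [171.7 173.5] 0.38 [0.6061 0.3213 0.0595]
pin_loaded top [418.7 166.6] 0.19 [ 0.6292 -0.2855  0.0595]
pin_loaded side [347.3 162.6] 0.43 [0.6137 0.2995 0.0595]
pin_empty top [502.6 259.1] 0.49 [ 0.4043 -0.4826  0.0595]
pin_empty top [419.8 167.9] 0.44 [ 0.6259 -0.2882  0.0595]
pin_empty side [417.6 280. ] 0.5 [ 0.6407 -0.2843  0.0595]
pin_empty side [329.  367.1] 0.41 [ 0.4111 -0.4845  0.0595]
mat ((0.5569440722465515, 0.006673112511634827), (0.24674251675605774, 0.2067890167236328), 9.144068717956543)
```

View pics/crop_top.png

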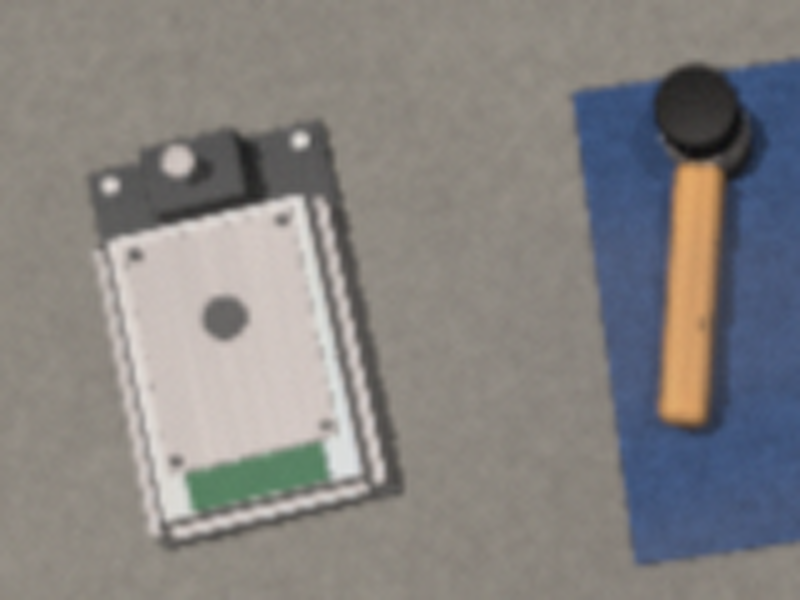

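View pics/crop_side.png

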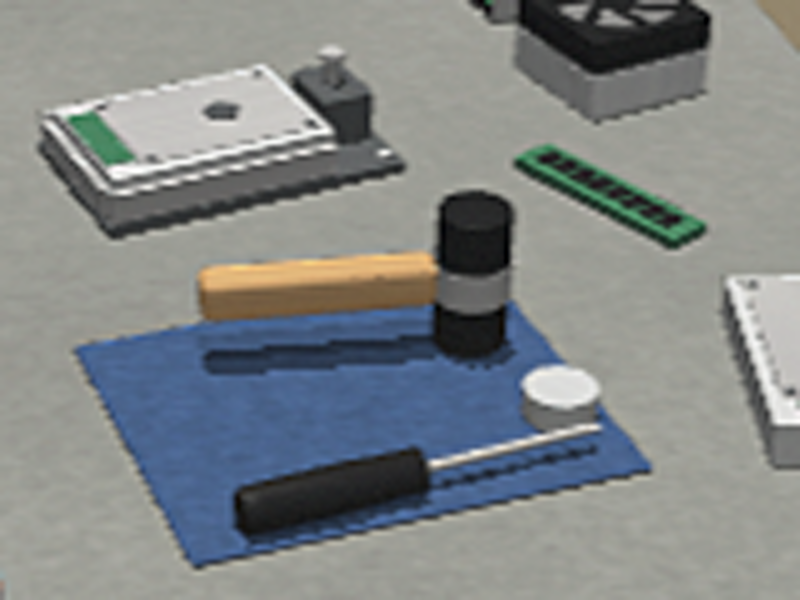

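```bash
python3 - <<'E'
import rig; print([n for n in dir(rig) if n[0]!='_'], getattr(rig,'tip_extent',None))
from h import *
from scipy.spatial.transform import Rotation as Ro
c=camera('top'); s=camera('side')
hd=[]
for nm,cc,uv in (('top',c,(279,186)),('side',s,(355,205))):
  col=cc['color'].astype(int)
  for r in regions_of('mallet',cc):
    b=r['box']
    if b[0]<=uv[0]<=b[2] and b[1]<=uv[1]<=b[3]:
        m=r['mask']; wood=m&(col[...,0]>col[...,2]+50)
        Q=world(cc,m); Q=Q[(Q[:,2]>.075)]
        print(nm,'headtop',len(Q),np.round((Q.min(0)+Q.max(0))/2,4),np.round(np.ptp(Q,0),4),np.round(Q.mean(0),4), cv2.minEnclosingCircle(Q[:,:2].astype(np.float32)))
        Q=world(cc,wood); Q=Q[Q[:,2]>.053]
        print(nm,'handle',cv2.minAreaRect(Q[:,:2].astype(np.float32)),np.round(Q.min(0),4),np.round(Q.max(0),4))
for z in (.058,.061): print(ray(c,(175.4,172.4),z), ray(s,(280+331/5,150+52/5),z))
print(ray(c,(140+697/5,140+107/5),.088))
print('now',Ro.from_rotvec(observe()['tcp_rot']).as_matrix().round(3))
E
```

```text
['IKError', 'camera', 'hand_in', 'mark_of', 'movej', 'movep', 'observe', 'regions_of', 'servo_line', 'set_gripper', 'sleep', 'solve_ik', 'tip_extent'] 0.011
top headtop 230 [0.6329 0.053  0.0846] [0.0398 0.0377 0.0188] [0.6319 0.0536 0.0871] ((0.6332215666770935, 0.05455230176448822), 0.020491307601332664)
top handle ((0.5481756925582886, 0.05911262333393097), (0.022811755537986755, 0.12844932079315186), 87.20652770996094) [0.484 0.045 0.053] [0.6125 0.0723 0.0646]
side headtop 161 [0.6322 0.0525 0.0853] [0.0394 0.0485 0.0197] [0.6313 0.0462 0.0871] ((0.6311264038085938, 0.05254491791129112), 0.02444489486515522)
side handle ((0.5493044853210449, 0.05568050220608711), (0.027361836284399033, 0.1275508999824524), 88.4222412109375) [0.4854 0.0413 0.053 ] [0.6132 0.0707 0.0653]
[0.60931824 0.31283956 0.058     ] [0.61429294 0.31853779 0.058     ]
[0.60855829 0.31179299 0.061     ] [0.61292019 0.31245093 0.061     ]
[0.63108134 0.05369346 0.088     ]
now [[ 0.315  0.    -0.949]
 [ 0.949  0.     0.315]
 [ 0.    -1.    -0.   ]]
```

```bash
cat >> h.py <<'E'
from scipy.spatial.transform import Rotation as Ro
def down(th): # handle direction angle th (world), tool x across it
    x=np.array([-np.sin(th),np.cos(th),0]); y=np.array([0,0,-1.]); 
    return Ro.from_matrix(np.stack([x,y,np.cross(x,y)],1)).as_rotvec()
TH=np.radians(-2.5); HX=np.array([np.cos(TH),np.sin(TH)])
HEAD=np.array([.6325,.054]); LEV=.045; G=HEAD-LEV*HX; ROT=down(TH); PIN=np.array([.611,.312])
E
python3 - <<'E'
from h import *
movep([*G,.16],ROT)
servo_line([*G,.038],feed=.12,force_limit=15)
print(observe()['ee_pos'],observe()['contact_force'])
set_gripper(0.0)
o=observe(); print(o['opening'],o['contact_force'],o['clock'])
servo_line([*G,.16],feed=.1)
o=observe(); print(o['ee_pos'],o['opening'],o['contact_force'],o['wrist_torque'],o['clock'])
s=camera('side'); save('lift.png',cv2.resize(s['color'][120:270,260:460],(800,600)))
E
```

```text
[0.58839042 0.05592511 0.03897271] [ 0.45024662 -0.07236239  0.17393444]
0.2728414455362766 [-0.93963861  1.06609125  2.3214269 ] 5.6333
[0.58689573 0.05597516 0.15895035] 0.2745052510535845 [-0.2257283  -0.73140595 -3.39430583] [0.00148752 0.07784299 0.0837662 ] 7.0
```

View pics/lift.png

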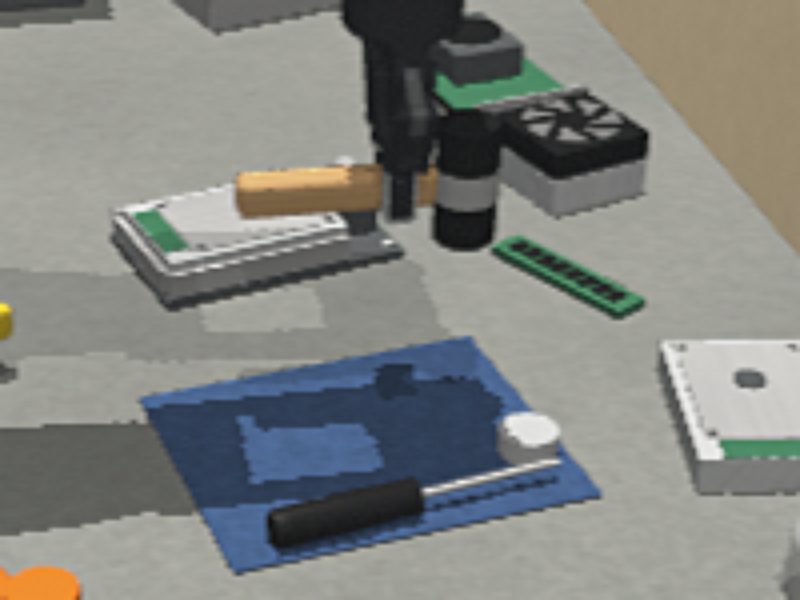

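The mallet hangs level in the grip, with its head upright at about (377,165) in the side image. Next I carry it over the loaded pin and check the alignment before pressing.

```bash
python3 - <<'E'
from h import *
P=PIN-LEV*HX
movep([*P,.16],ROT)
servo_line([*P,.115],feed=.12)
o=observe(); print(o['ee_pos'],o['contact_force'],o['clock'])
c=camera('top'); s=camera('side')
save('over_s.png',cv2.resize(s['color'][90:210,270:430],(800,600),interpolation=cv2.INTER_CUBIC))
save('over_t.png',cv2.resize(c['color'][110:260,120:320],(800,600),interpolation=cv2.INTER_CUBIC))
E
```

```text
[0.56624255 0.31312397 0.11474156] [ 0.2374382   0.02554678 -3.58023684] 8.5917
```

View pics/over_s.png

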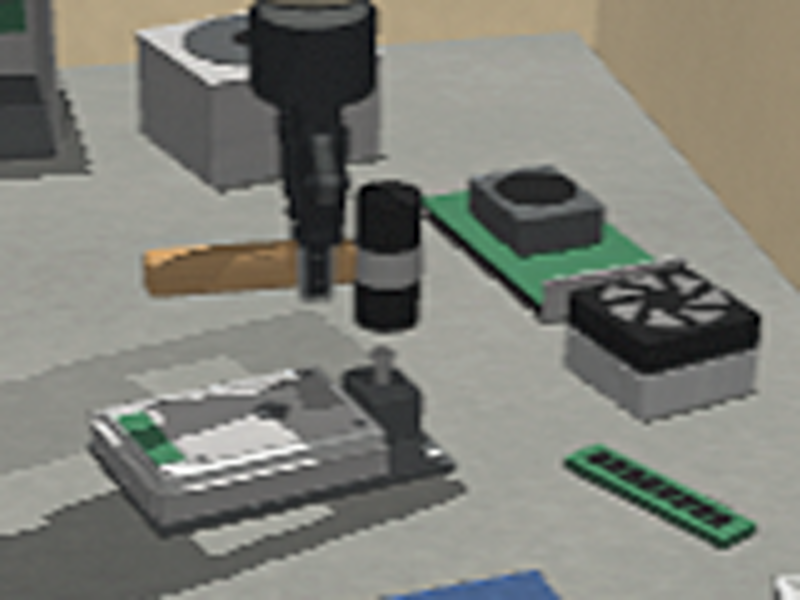

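View pics/over_t.png

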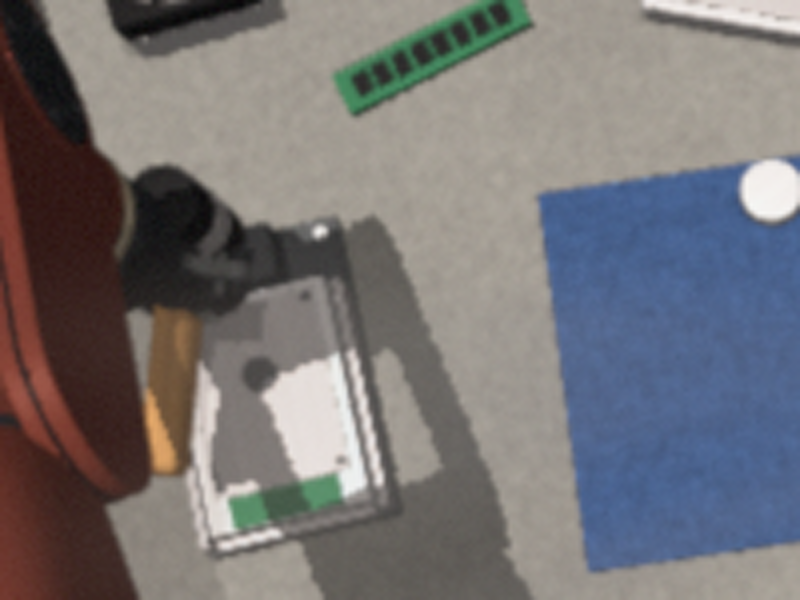

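In the side crop the head's lower face at (387,325) sits right above the pin at (383,352). I'll press now.

```bash
python3 - <<'E'
from h import *
P=observe()['ee_pos'][:2]; P=PIN-LEV*HX
hit=servo_line([*P,.070],feed=.03,force_limit=22)
o=observe(); print(hit,o['ee_pos'],o['contact_force'],o['wrist_torque'],o['clock'])
sleep(.3)
o=observe(); print(o['ee_pos'],o['contact_force'],o['clock'])
s=camera('side')
save('press_s.png',cv2.resize(s['color'][90:210,270:430],(800,600),interpolation=cv2.INTER_CUBIC))
E
```

```text
True [0.56577894 0.31424776 0.07982426] [-2.27668794  0.72975308  3.30497601] [-0.00100154 -0.04982676  0.08829225] 9.8
[0.5657667  0.31419906 0.0797612 ] [-0.77784851  0.56033242  5.47810399] 10.1
```

View pics/press_s.png

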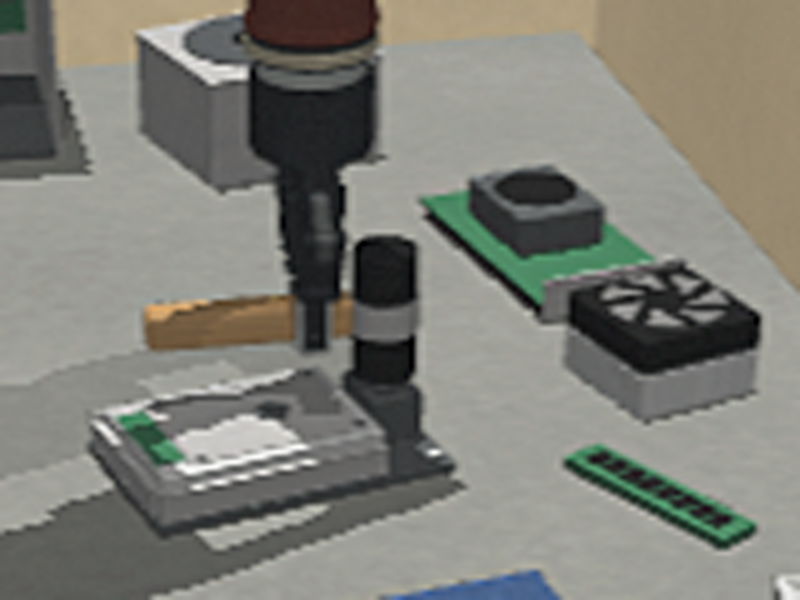

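```bash
python3 - <<'E'
from h import *
P=PIN-LEV*HX
hit=servo_line([*P,.073],feed=.02,force_limit=25)
o=observe(); print(hit,o['ee_pos'],o['contact_force'],o['clock'])
servo_line([*P,.16],feed=.12)
movep([*G,.16],ROT)
o=observe(); print(o['ee_pos'],o['contact_force'],o['opening'],o['clock'])
c=camera('top'); s=camera('side')
for nm,cc,(u0,u1,v0,v1) in (('top',c,(165,190,160,185)),('side',s,(335,362,150,185))):
    m=np.zeros((480,640),bool); m[v0:v1,u0:u1]=1
    W=world(cc,m); Q=W[np.hypot(*(W[:,:2]-PIN).T)<.007]; print(nm,len(Q),np.round(Q.mean(0),4),np.round(np.percentile(Q[:,2],[5,50,95]),4))
save('after.png',cv2.resize(s['color'][130:280,260:460],(800,600),interpolation=cv2.INTER_CUBIC))
E
```

```text
True [0.56580402 0.31452613 0.07969481] [-1.77071358 -1.30614116  5.36073245] 10.3833
[0.58748024 0.05693269 0.159783  ] [-0.69057095  0.54683796 -3.91952653] 0.26949004039183977 12.2333
top 25 [0.6104 0.3114 0.0447] [0.0389 0.0454 0.0484]<stdin>:11: RuntimeWarning: Mean of empty slice.
  ret = um.true_divide(
Traceback (most recent call last):
IndexError: index -1 is out of bounds for axis 0 with size 0
```

The pin top now reads 45.4 mm (median), so it's seated. The side view was blocked by the arm. Next I put the mallet back.

```bash
python3 - <<'E'
from h import *
servo_line([*G,.055],feed=.12)
hit=servo_line([*G,.034],feed=.03,force_limit=5)
o=observe(); print(hit,o['ee_pos'],o['contact_force'],o['clock'])
set_gripper(0.8)
o=observe(); print(o['ee_pos'],o['contact_force'],o['opening'],o['clock'])
servo_line([*G,.20],feed=.12)
movej([1.124,0.22,1.526,0,1.395,-0.126])
print(observe()['clock'])
c=camera('top'); s=camera('side')
save('end_t.png',c['color']); save('end_s.png',cv2.resize(s['color'][130:310,240:480],(800,600),interpolation=cv2.INTER_CUBIC))
for n,p,b in (('loaded',PIN,(160,200,155,195)),('empty',np.array([.6305,-.2890]),(400,440,150,185))):
    m=np.zeros((480,640),bool); m[b[2]:b[3],b[0]:b[1]]=1
    W=world(c,m); Q=W[np.hypot(*(W[:,:2]-p).T)<.007]; print(n,len(Q),np.round(np.percentile(Q[:,2],[5,50,95]),4))
for r in regions_of('mallet',c):
    Q=world(c,r['mask']); 
    H=Q[Q[:,2]>.075]; print(r['box'],len(H),np.round(np.median(Q,0),3),np.round((H.min(0)+H.max(0))/2,4) if len(H) else '')
E
```

```text
True [0.58716842 0.05586129 0.03781918] [-1.3714502  -0.14164566  4.95277976] 13.925
[0.58563664 0.0560424  0.0363981 ] [ 0.33616161 -0.29005794  0.33759111] 0.7979500561610477 14.425
18.3
loaded 28 [0.0385 0.0462 0.0486]
empty 36 [0.0372 0.0593 0.0629]
[271.7, 153.2, 288.0, 225.4] 233 [0.585 0.055 0.059] [0.6322 0.0527 0.0841]
[333.8, 279.9, 399.4, 321.8] 244 [ 0.311 -0.171  0.055] [ 0.3317 -0.2148  0.0816]
[180.4, 284.0, 250.9, 334.9] 272 [0.264 0.219 0.055] [0.238  0.2527 0.0823]
```

View pics/end_s.png

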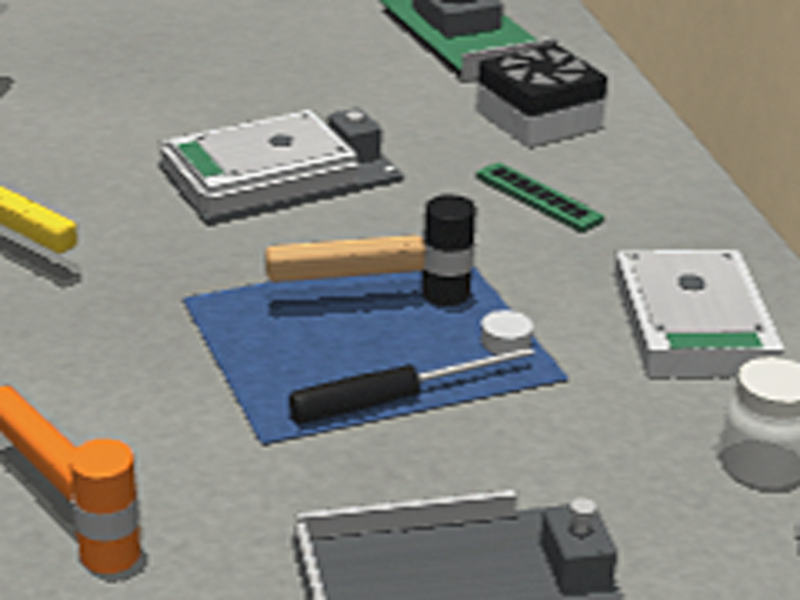

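View pics/end_t.png

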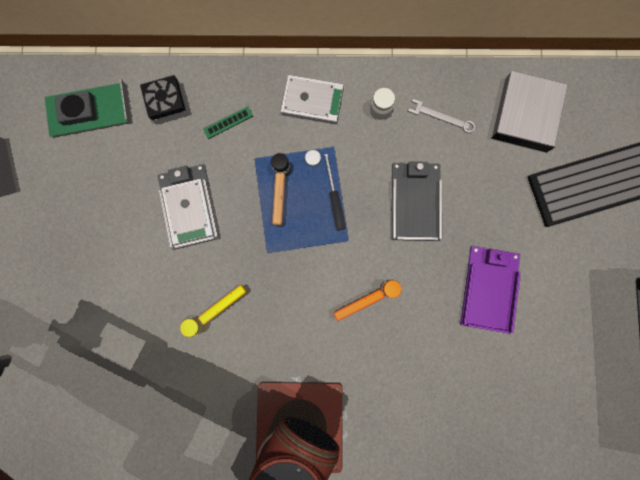

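In the side crop the loaded pin is flush on its block at (355,115), and the empty cradle's pin is still up at (583,508). The mallet stands on the mat with its head at (448,250), and the gripper is clear.

```bash
python3 -c "
from rig import *
print(hand_in()); print(observe()['clock'])"
```

```text
the job is handed in; nothing more can be done
None
the job is handed in; nothing more can be done
```

I gripped the black-headed mallet by its handle, pressed the loaded cradle's pin down with its head until it hit the hard stop, and put the mallet back on the blue mat. The arm was back at its start pose at 18.3 s, and I handed the job in straight after; it gave no verdict.

- **Loaded pin:** its top measured about 46 mm in the top camera, the seated height. At the press the tool met the hard stop, and a steady load of about 9 N remained between mallet and pin.
- **Empty pin:** still up, at about 59 mm.
- **Mallet:** upright on the mat within 1–2 mm of where it started, released, and with the gripper clear of it.
- **Failed check:** the side-camera depth check of the pin right after pressing gave no points, because the arm was probably blocking the view. The final top depth reading and the side picture both show the pin seated.

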